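# Make up the hub kit and the saw kit

## Robot

A 7-joint arm with a two-finger parallel gripper is mounted at the origin on the work surface. World frame = base frame: x ahead of the robot, y to its left, z up, the work surface at z = 0. Lengths are in m, angles in rad, forces in N, time in s.
With the tool pointing down it reaches from about 0.4 to 0.85 m from the base axis. Payload 4.5 kg.
Tool frame: the origin (TCP) lies midway between the tips of the shut fingers; the grasp point (between the pads) lies 19 mm behind it; z points along the fingers, y is the line along which they close (so a half turn about z gives the same grasp; the last joint's range is limited). The gripper opens to 85 mm and grips with 20 to 120 N. Pads are 22 mm wide; open, the fingers measure 114 mm over their backs; the gripper's body (76 mm by 85 mm) begins 54 mm behind the grasp point. The pads swing forward as they close: fully open they stand 13 mm farther back than shut.
Start: joints at [1.301, 0.689, -0.195, 1.565, 0.157, 0.902, -0.215], TCP at [0.187, -0.596, 0.231] pointing down, gripper open.
Joint ranges: [-3.01, 3.01], [-0.46, 2.08], [-1.47, 1.51], [0.13, 2.56], [-1, 4.14], [0.04, 2.09], [-2.66, 2.66]. Speed limits (rad/s): [2.57, 2.57, 3.14, 3.14, 3.14, 3.14, 3.14].

## Interface

Orientations are given as a unit quaternion [x, y, z, w].
In Python, from cell import r gives the robot as it stands.
- The arm moves only by the shell command python3 -m crank 'ROWS' [FORCE]. ROWS is JSON, a list of rows, each a list of 7 numbers: the shift along the world's x, y, z in units of 0.4 m (1.0 is 0.4 m), then the turn, a rotation vector about the world's x, y, z in units of 90 degrees (1.0 is 90 degrees), then the gripper command: -1 is fully open, 1 is shut, values between are in proportion. A call has 1 to 10 rows; each row is the pose to reach, as a shift and turn from the pose commanded when the call began; what a row does not reach only later rows make up. A row lasts 1/12 s, in which the tool goes at most 41.7 mm and 7.16 degrees, less where a joint would pass 70% of its speed; a pose out of reach is approached as far as the arm can. A call with a number of a shift or a turn outside -1 to 1 is refused whole. A call with a gripper value outside its range is refused whole. The fingers move at their own pace and stop on an object; FORCE is the grip in N (left out, the last holds). Time passes only in rows, so rows that repeat a pose let the fingers close. It gives the time, the measured TCP pose, the force, the opening and the grip force at its end, in the units of the state.
- r.state(): the state, without advancing time (a new reading comes with each control period).
- r.camera(name): name is "scene" or "top" or "wrist"; returns (picture, depth): 480x640x3 uint8, red, green, blue; 480x640 float32, m along the optical axis (not along the pixel's ray), 0 where there is no reading.
- r.camera_model(name): a dict with "fovy" (degrees; the focal length in pixels is half the picture's height over the tangent of half this angle, whatever the lens; pixels are square), "cx", "cy" (the principal point, pixels), "R" (3x3) and "t" (3): a world point X has camera coordinates R X + t; the wrist camera has in their place "hand_eye" (4x4, takes a point from camera to tool coordinates, whose origin is the TCP and whose axes are the flange's). Camera axes: x right, y down, z forward; pixel columns grow to the right and rows downward; lengths in m; the calibration is good to about 2 mm. A picture is of the moment at which its call begins: read the wrist's pose just before it. camera_model takes no time and is no camera call.
- r.finish_job(): hands the job in; it is judged then, once.
The state is a dict: "t": time; "joints": joint angles; "joint_velocities": joint speeds; "joint_torque": joint torques, N m; "ee_pos": TCP position; "eef_rot": TCP orientation; "wrist_force": force on the tool from outside, world axes, zero at the start; "wrist_torque": the same for the moment, N m; "width": finger opening in m; "grasp_force": force on a finger pad.
Only numpy, scipy, OpenCV 4.12 (cv2) and the standard library are available. Lean on these libraries where they do the work, as an engineer would, in place of code of your own. Each camera call takes 0.05 s, during which the arm holds its last target. There are 200 camera calls.

## Task

Make up two service kits from the parts on the bench. Hub kit in the yellow tray: put the steel bearing into the blue pot and then the brass spacer ring on top of it in the same pot, both lying flat, and lay the hex nut flat on the black mat in the tray's other compartment. Saw kit in the orange tray: stand the green bottle upright on the middle of the white disc, and set the toothed sprocket, hub up, on the middle of the black mat; leave the blue bottle and the black rubber ring where they are.

Things in the scene. Friction and masses are not known exactly. Their poses are not given: they have to be found in the camera images.
- hub_tray: Yellow fixed tray, 210 (x) x 130 (y) x 22 mm high, walls and floor 4 mm; origin: centre of its underside, on the bench. A 19 mm high divider at x = 0 makes two compartments, 99 x 122 mm inside: at x = +52.5 mm the blue pot, at x = -52.5 mm a flush black mat (75 x 95 mm) for the nut. x points away from the robot within 20 degrees; at the bench's left or right.
- pot: Blue round open pot fixed in the yellow tray. Origin: centre of its underside, 4 mm above the bench. 22 mm high, floor 4 mm, so bore 18 mm deep, 60 mm across, flaring to 72 in the top 8 mm; rim 82 mm outside, 26 mm above the bench. Fingers round a 52 mm ring must stay above the rim: let go with the ring's lower part in the bore and it settles the last centimetre itself.
- saw_tray: Orange fixed tray, size, floor, divider, origin and axes as the yellow one, on the other side of the bench. At x = +52.5 mm, y = 0: centre of a flush white disc, 68 mm across, for the green bottle. At x = -52.5 mm, y = 0: centre of a flush black mat, 75 x 95 mm, for the sprocket.
- bearing_c (a point): Ball bearing lying flat: bright steel ring with a raised black seal ring on its face, 52 mm outside, 27 mm bore, 15 mm high, 90 to 180 g. Point: its centre, half-way up (7.5 mm); z is its axis.
- spacer_c (a point): Brass spacer ring lying flat, plain, 52 mm outside, 32 mm hole, 14 mm high, 100 g. Point: its centre, half-way up (7 mm); z is its axis.
- nut_c (a point): Large bright steel hexagon nut lying flat, 41 mm across flats, 47 mm across corners, 22 mm high, 25 mm hole, 90 to 180 g. Point: its centre, half-way up (11 mm); its x axis points squarely at a flat (and so does every 60 degrees from it).
- sprocket_c (a point): Chain-saw drive sprocket lying flat: dark steel toothed disc, 60 mm across the teeth and 8 mm thick, with a copper-coloured round hub on top, 24 mm across, from 8 to 28 mm above its underside, 110 to 220 g. Grip it by the hub. Point: centre, half-way up the whole (14 mm above the underside); z is its axis, hub up.
- oil_c (a point): Small green plastic bottle with a black cap and pale label, standing: body 44 mm across up to 53 mm, then tapering to a neck, 85 mm high in all, 80 to 150 g. Point: centre, half-way up (42.5 mm); z up.
- coolant_c (a point): Blue plastic bottle of the same shape and size as the green one; not part of any kit, stays where it stands. Point: centre, half-way up (42.5 mm).
- old_seal_c (a point): Black rubber ring lying flat, same size as the brass spacer (52 mm outside, 14 mm high); not part of any kit, stays where it lies. Point: centre, half-way up (7 mm).
Mind the look-alikes: they are no part of the job. Several things look just like the part that bears oil_c: the one meant starts nearest to the robot's base.

How it is judged:
At the end, for the whole second after the job is handed in: In pot, within 8 mm of its axis: bearing flat on its floor, spacer flat on the bearing (heights 3 mm). Nut on its mat (centre within 25 x 30 mm), sprocket on its mat (20 x 25), bottle on its disc (15 x 15), on the tray floors (4 mm). All upright within 0.12 rad, at rest (horizontal distance between each of bearing_c, spacer_c and pot below 0.008 m and z of bearing_c in the frame of pot between 0.0085 and 0.0145 m and z of spacer_c in the frame of pot between 0.023 and 0.029 m and x of nut_c in the frame of hub_tray between -0.0775 and -0.0275 m and y of nut_c in the frame of hub_tray between -0.03 and 0.03 m and z of nut_c in the frame of hub_tray between 0.011 and 0.019 m and x of sprocket_c in the frame of saw_tray between -0.0725 and -0.0325 m and y of sprocket_c in the frame of saw_tray between -0.025 and 0.025 m and z of sprocket_c in the frame of saw_tray between 0.014 and 0.022 m and x of oil_c in the frame of saw_tray between 0.0375 and 0.0675 m and y of oil_c in the frame of saw_tray between -0.015 and 0.015 m and z of oil_c in the frame of saw_tray between 0.0425 and 0.0505 m and angle between each of bearing_c, spacer_c, nut_c, sprocket_c, oil_c's own z axis and vertical below 0.12 rad and linear speed of each of bearing, spacer, nut, sprocket, oil below 0.02 m/s); the robot touches nothing.
It fails at once if the blue bottle was moved from its place (more than 30 mm) (distance of coolant_c from where it was at the start of the episode above 0.03 m).
It fails at once if the black rubber ring was moved from its place (more than 30 mm) (distance of old_seal_c from where it was at the start of the episode above 0.03 m).
It also fails if it takes over 144 s, if anything falls off the work surface, if the arm or the gripper's body presses on something with over 40 N, if the wrist force passes 120 N, or if a joint passes its speed limit or range.

## Working session

There is one attempt and no reset: what is moved stays moved. The work goes in short steps, Python scripts to look and compute and a shell command to move; the robot and the scene stay as the last step left them, time stands still between calls to the robot, and variables do not carry over. Pictures are saved under pics/ and viewed, at most 14 in all, crops included, and the job is handed in when it is done.

```bash
ls; mkdir -p pics; python3 - <<'E'
from cell import r
import cv2,numpy as np,json
s=r.state();print({k:np.round(v,3).tolist() for k,v in s.items()})
for n in("scene","top"):
    p,d=r.camera(n);cv2.imwrite(f"pics/{n}0.png",p[:,:,::-1]);np.save(f"{n}0.npy",d)
    m=r.camera_model(n);print(n,{k:np.round(v,3).tolist() for k,v in m.items()})
print({k:np.round(v,4).tolist() for k,v in r.camera_model("wrist").items()})
E
```

```text
pics
{'t': 0.0, 'joints': [1.301, 0.69, -0.195, 1.566, 0.157, 0.902, -0.215], 'joint_velocities': [0.001, 0.002, -0.001, -0.001, -0.001, -0.0, 0.001], 'joint_torque': [0.001, -53.961, -1.266, -15.854, 0.009, 0.009, 0.0], 'ee_pos': [0.187, -0.596, 0.23], 'eef_rot': [0.988, 0.151, -0.0, -0.001], 'wrist_force': [0.77, -0.446, -0.132], 'wrist_torque': [-0.027, -0.004, -0.013], 'grasp_force': 0.0, 'width': 0.086}
scene {'fovy': 57.607, 'cx': 322.946, 'cy': 233.773, 'R': [[-0.189, 0.982, -0.018], [0.621, 0.105, -0.777], [-0.761, -0.158, -0.629]], 't': [0.105, -0.29, 1.207]}
top {'fovy': 55.222, 'cx': 314.863, 'cy': 244.153, 'R': [[-0.108, -0.994, -0.006], [-0.974, 0.107, -0.201], [0.2, -0.016, -0.98]], 't': [0.057, 0.546, 0.75]}
{'fovy': 66.0713, 'cx': 321.8991, 'cy': 240.1385, 'hand_eye': [[0.0003, -0.9608, -0.2772, 0.0697], [1.0, 0.0005, -0.0007, -0.0004], [0.0008, -0.2772, 0.9608, -0.143], [0.0, 0.0, 0.0, 1.0]]}
```

View pics/top0.png

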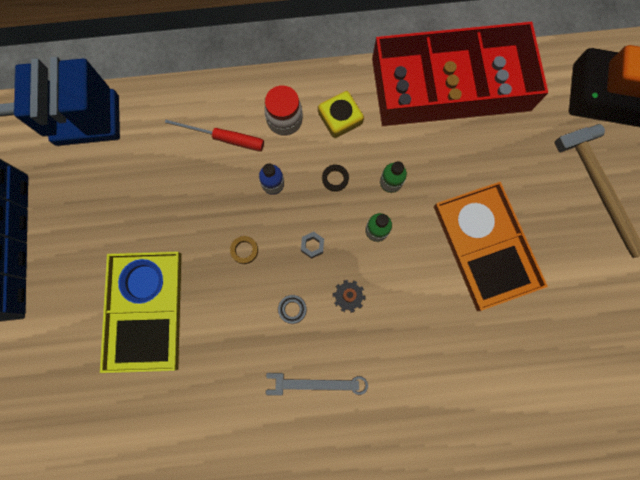

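View pics/scene0.png

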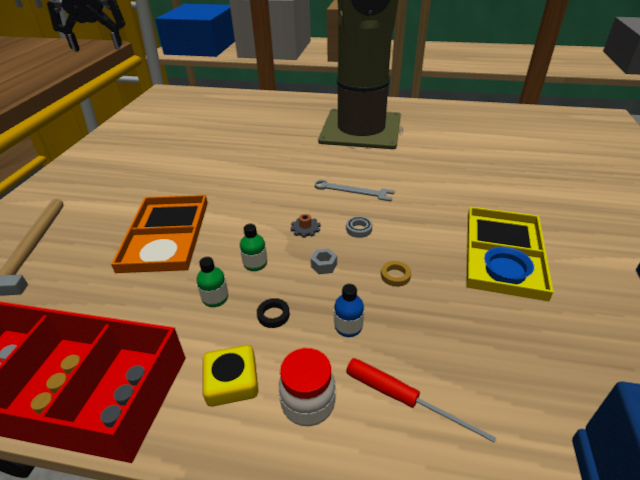

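Top view: candidates for oil are the green bottles at (379,227) and (394,177); the one at (379,227) looks nearer the base, which is at the bottom. The blue bottle (271,179) is coolant. Rings: steel bearing (292,309), brass spacer (244,250), black seal (335,178). Nut (312,244), sprocket (349,296), pot (141,281), white disc (476,221), and mats at (142,341) and (499,271).

```bash
cat > h.py <<'E'
from cell import r
import cv2,numpy as np
from scipy.spatial.transform import Rotation as Ro
def K(n,m):
    f=240/np.tan(np.radians(m["fovy"]/2)); return f
def cloud(n,d,s=None):
    m=r.camera_model(n);f=K(n,m);v,u=np.mgrid[:480,:640]
    c=np.stack([(u-m["cx"])/f*d,(v-m["cy"])/f*d,d],-1)
    if n=="wrist":
        T=np.array(m["hand_eye"]);c=c@T[:3,:3].T+T[:3,3]
        return c@Ro.from_quat(s["eef_rot"]).as_matrix().T+np.array(s["ee_pos"])
    R=np.array(m["R"]);return (c-np.array(m["t"]))@R
def circ(P):  # circle fit to hull of xy points
    (x,y),rad=cv2.minEnclosingCircle((P[:,:2]*1000).astype(np.float32));return x/1000,y/1000,rad*1000
E
python3 - <<'E'
from h import *
d=np.load("top0.npy");W=cloud("top",d);im=cv2.imread("pics/top0.png")
print("bench z",np.median(W[400:440,200:450,2]))
obj=dict(oil=(379,227,.085),oil2=(394,177,.085),cool=(271,179,.085),bear=(292,309,.015),spacer=(244,250,.014),seal=(335,178,.014),nut=(312,244,.022),spr=(349,296,.028),pot=(141,281,.026))
for k,(u,v,h) in obj.items():
    q=25 if k!="pot" else 34
    S=W[v-q:v+q,u-q:u+q].reshape(-1,3);D=d[v-q:v+q,u-q:u+q].ravel()
    S=S[(D>0)&(S[:,2]>max(.006,(h-.006) if h<.05 else .01))]
    print(k,len(S),"z",np.round(np.percentile(S[:,2],[5,50,98]),3),"med",np.round(np.mean(S,0),3),"circ",np.round(circ(S),3),"r",np.hypot(*np.mean(S[:,:2],0)).round(3))
# trays by colour
hsv=cv2.cvtColor(im,cv2.COLOR_BGR2HSV)
for k,(u0,u1,v0,v1),lo,hi in(("hub",(95,190,240,380),(24,150,120),(34,255,255)),("saw",(430,550,175,315),(8,200,150),(18,255,255))):
    M=np.zeros((480,640),bool);M[v0:v1,u0:u1]=cv2.inRange(hsv,lo,hi)[v0:v1,u0:u1]>0
    S=W[M&(d>0)];S=S[(S[:,2]>.015)&(S[:,2]<.03)]
    rc=cv2.minAreaRect((S[:,:2]*1000).astype(np.float32));print(k,len(S),rc,np.percentile(S[:,2],[5,50,95]))
for k,(u0,u1,v0,v1),lo,hi in(("disc",(450,505,195,245),(0,0,170),(180,60,255)),("matS",(460,540,240,305),(0,0,0),(180,255,60)),("matH",(108,178,312,370),(0,0,0),(180,255,60))):
    M=np.zeros((480,640),bool);M[v0:v1,u0:u1]=cv2.inRange(hsv,lo,hi)[v0:v1,u0:u1]>0
    S=W[M&(d>0)];print(k,np.round(S.mean(0),4),cv2.minAreaRect((S[:,:2]*1000).astype(np.float32)))
E
python3 -c "
import cv2
a=cv2.imread('pics/top0.png')[150:330,230:410];cv2.imwrite('pics/crop0.png',cv2.resize(a,None,fx=3,fy=3))"
```

```text
bench z 0.00023034154637815069
oil 582 z [0.02  0.058 0.087] med [ 0.567 -0.116  0.058] circ [ 5.7200000e-01 -1.2000000e-01  2.2374651e+04] r 0.578
oil2 612 z [0.021 0.057 0.086] med [ 0.657 -0.155  0.056] circ [ 6.6400000e-01 -1.5900000e-01  2.2360607e+04] r 0.675
cool 594 z [0.019 0.057 0.087] med [0.677 0.064 0.057] circ [6.840000e-01 6.600000e-02 2.205089e+04] r 0.68
bear 480 z [0.012 0.015 0.018] med [0.443 0.052 0.015] circ [4.4400000e-01 5.2000000e-02 2.5824614e+04] r 0.447
spacer 388 z [0.011 0.014 0.017] med [0.562 0.13  0.014] circ [5.6200000e-01 1.3000000e-01 2.5851288e+04] r 0.577
seal 367 z [0.01  0.014 0.016] med [ 0.683 -0.054  0.013] circ [ 6.8400000e-01 -5.4000000e-02  2.6042633e+04] r 0.685
nut 287 z [0.019 0.022 0.025] med [0.556 0.003 0.022] circ [5.560000e-01 3.000000e-03 2.306731e+04] r 0.556
spr 141 z [0.026 0.028 0.031] med [ 0.456 -0.053  0.028] circ [ 4.570000e-01 -5.300000e-02  1.184718e+04] r 0.459
pot 917 z [0.02  0.023 0.028] med [0.528 0.321 0.024] circ [5.1800000e-01 3.1900000e-01 8.4928253e+04] r 0.618
hub 1107 ((470.1445617675781, 321.50762939453125), (131.86952209472656, 210.10281372070312), 85.80351257324219) [0.01831226 0.02174654 0.02437409]
saw 581 ((521.6828002929688, -321.16278076171875), (208.13836669921875, 130.51268005371094), 13.095383644104004) [0.01802578 0.02172344 0.0240677 ]
disc [ 0.5726 -0.3095  0.0044] ((572.7579345703125, -308.9996032714844), (65.8178939819336, 66.29264831542969), 20.188709259033203)
matS [ 0.4703 -0.3341  0.005 ] ((470.257568359375, -330.4832458496094), (78.03565216064453, 128.84886169433594), 14.038102149963379)
matH [0.4177 0.3232 0.0051] ((417.134033203125, 323.52008056640625), (129.82662963867188, 96.19984436035156), 84.56961059570312)
```

View pics/crop0.png

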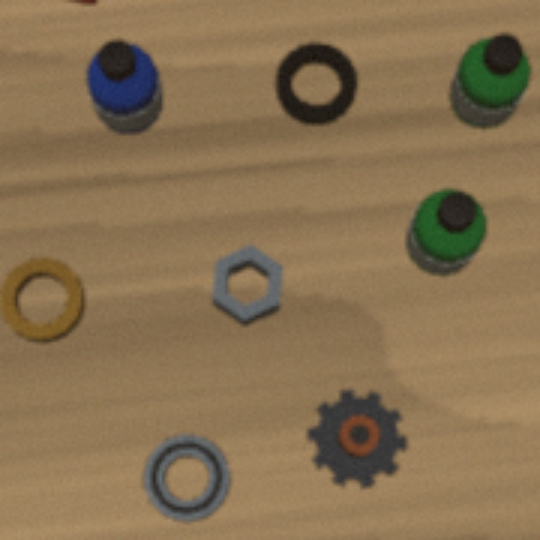

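Each part matches its stated height and size: oil at r=0.58 m against 0.68 for the other green bottle. I'm starting with the sprocket, which is nearest.

```bash
cat > look.py <<'E'
# look.py x y zmin zmax rad : wrist look; circle fit of points near (x,y) in the height band, shift to go there in 0.4 m units
import sys;from h import *
x,y,z0,z1,rad=map(float,sys.argv[1:6]);s=r.state();p,d=r.camera("wrist")
W=cloud("wrist",d,s);M=(d>0)&(W[...,2]>z0)&(W[...,2]<z1)&(np.hypot(W[...,0]-x,W[...,1]-y)<rad)
S=W[M];q=np.array(s["ee_pos"])
if len(sys.argv)>6: cv2.imwrite("pics/"+sys.argv[6],p[:,:,::-1])
if len(S)<10: print("few",len(S));sys.exit()
lo,hi=np.percentile(S[:,:2],[1,99],axis=0)
c=np.array(circ(S)[:2]);rc=cv2.minAreaRect((S[:,:2]*1000).astype(np.float32))
print("t",round(s["t"],2),"n",len(S),"circ",np.round(c,4),"R",round(circ(S)[2]/1000,1),"mean",np.round(S.mean(0),4),"ext",np.round(hi-lo,3),"z98",np.percentile(S[:,2],98).round(4))
R=Ro.from_quat(s["eef_rot"]).as_matrix();print("tcp",np.round(q,4),"yaw x",np.degrees(np.arctan2(R[1,0],R[0,0])).round(1),"tilt",np.degrees(np.arccos(-R[2,2])).round(2),"shift units",np.round((c-q[:2])/.4,4),"rect",np.round(rc[2],1),np.round(rc[1],1),"width",s["width"])
E
python3 -m crank '[[0.45,0.9,0,0,0,0,0],[0.45,0.9,0,0,0,0,0],[0.45,0.9,0,0,0,0,0],[0.45,0.9,0,0,0,0,0],[0.45,0.9,0,0,0,0,0],[0.45,0.9,0,0,0,0,0],[0.45,0.9,0,0,0,0,0],[0.45,0.9,0,0,0,0,0],[0.45,0.9,0,0,0,0,0],[0.45,0.9,0,0,0,0,0]]'
python3 -m crank '[[0.225,0.457,-0.15,0,0,0,0],[0.225,0.457,-0.15,0,0,0,0],[0.225,0.457,-0.15,0,0,0,0],[0.225,0.457,-0.15,0,0,0,0],[0.225,0.457,-0.15,0,0,0,0],[0.225,0.457,-0.15,0,0,0,0],[0.225,0.457,-0.15,0,0,0,0],[0.225,0.457,-0.15,0,0,0,0],[0.225,0.457,-0.15,0,0,0,0]]'
python3 look.py .457 -.053 .022 .035 .03 w1.png
```

```text
t: 0.93
ee_pos: [0.3684, -0.2324, 0.2313]
eef_rot: [0.988, 0.153, 0.0, -0.001]
wrist_force: [-0.2, -0.1, -0.1]
width: 0.0429
grasp_force: 0.0
t: 1.68
ee_pos: [0.4562, -0.0553, 0.1714]
eef_rot: [0.989, 0.15, -0.0, 0.0]
wrist_force: [-0.3, 0.3, 0.9]
width: 0.0428
grasp_force: 0.0
t 1.68 n 695 circ [ 0.4573 -0.0541] R 11.9 mean [ 0.4579 -0.0539  0.0284] ext [0.022 0.022] z98 0.0301
tcp [ 0.4562 -0.0553  0.1714] yaw x 17.3 tilt 0.08 shift units [0.0029 0.0031] rect 63.1 [23.1 23.1] width 0.04277397845027936
```

View pics/w1.png

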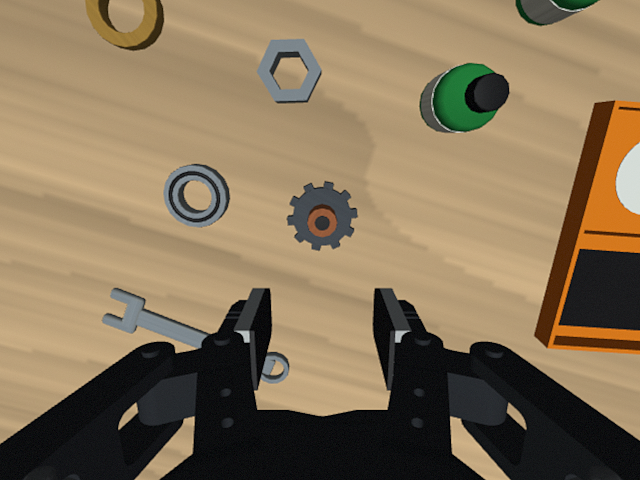

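The wrist picture shows the sprocket hub at (322,222), bearing at (197,195) and nut at (289,71). The open fingertips are near (260,290) and (380,290). I'll check the tip retraction at this opening, and the coming poses, in the same script.

```bash
python3 - <<'E'
from h import *
s=r.state();p,d=r.camera("wrist");W=cloud("wrist",d,s)
T=(W-np.array(s["ee_pos"]))@Ro.from_quat(s["eef_rot"]).as_matrix()
M=(d>0)&(np.abs(T[...,0])<.02)&(np.abs(T[...,2])<.06)
print(s["width"],np.percentile(T[M],[0.5,50,99.5],axis=0).round(4))
def f(x,y,z0,z1,rad):
    m=(d>0)&(W[...,2]>z0)&(W[...,2]<z1)&(np.hypot(W[...,0]-x,W[...,1]-y)<rad);return W[m]
for n,a in dict(bear=(.444,.052,.009,.02,.04),nut=(.556,.003,.018,.028,.035),oil=(.57,-.118,.01,.1,.045)).items():
    S=f(*a);print(n,len(S),np.round(circ(S),4),S.mean(0).round(4))
S=f(.556,.003,.018,.028,.035);h=cv2.convexHull((S[:,:2]*1e4).astype(np.float32))[:,0]
a=np.radians(np.arange(0,180,1));e=[np.ptp(h@[np.cos(t),np.sin(t)])/10 for t in a]
e6=np.array(e).reshape(3,60).mean(0);print("flat dir mod60",e6.argmin(),e6.min(),e6.max(),"corner",e6.argmax())
E
```

```text
0.04286215444162744 [[-0.0118 -0.0543 -0.0599]
 [ 0.0064  0.0201 -0.054 ]
 [ 0.0133  0.0534 -0.0051]]
bear 2409 [4.44000000e-01 5.05000000e-02 2.59637794e+04] [0.4451 0.0502 0.0152]
nut 1961 [5.57400000e-01 2.10000000e-03 2.34459667e+04] [0.5577 0.0023 0.0223]
oil 4640 [ 5.73200000e-01 -1.20300000e-01  2.21932354e+04] [ 0.5697 -0.1137  0.061 ]
flat dir mod60 19 41.250268579012655 46.65542668717262 corner 49
```

```bash
python3 -m crank '[[0.003,0.003,-0.1,0,0,0,0],[0.003,0.003,-0.2,0,0,0,0],[0.003,0.003,-0.3,0,0,0,0],[0.003,0.003,-0.35,0,0,0,0],[0.003,0.003,-0.395,0,0,0,0],[0.003,0.003,-0.395,0,0,0,0],[0.003,0.003,-0.395,0,0,0,0]]'
python3 -m crank '[[0,0,0,0,0,0,1],[0,0,0,0,0,0,1],[0,0,0,0,0,0,1],[0,0,0,0,0,0,1],[0,0,0,0,0,0,1],[0,0,0,0,0,0,1]]' 60
```

```text
t: 2.37
ee_pos: [0.4572, -0.0539, 0.0123]
eef_rot: [0.989, 0.15, -0.001, 0.0]
wrist_force: [-0.6, 0.6, 0.9]
width: 0.0427
grasp_force: 0.0
t: 2.87
ee_pos: [0.4583, -0.0533, 0.0138]
eef_rot: [0.989, 0.151, 0.0, 0.001]
wrist_force: [-0.9, -3.5, 4.9]
width: 0.021
grasp_force: 59.2
```

```bash
python3 -m crank '[[0,0,0.1,0,0,0,1],[0,0,0.2,0,0,0,1],[0.01,-0.1,0.25,0,0,0,1],[0.02,-0.2,0.25,0,0,0,1],[0.02,-0.3,0.25,0,0,0,1],[0.025,-0.4,0.25,0,0,0,1],[0.03,-0.5,0.25,0,0,0,1],[0.031,-0.6,0.25,0,0,0,1],[0.031,-0.699,0.25,0,0,0,1],[0.031,-0.699,0.25,0,0,0,1]]'
python3 -m crank '[[0,0,-0.08,0,0,0,1],[0,0,-0.15,0,0,0,1],[0,0,-0.2,0,0,0,1],[0,0,-0.22,0,0,0,1],[0,0,-0.23,0,0,0,1],[0,0,-0.236,0,0,0,1],[0,0,-0.237,0,0,0,1],[0,0,-0.237,0,0,0,1]]'
```

```text
t: 3.7
ee_pos: [0.4679, -0.3436, 0.1128]
eef_rot: [0.989, 0.145, -0.001, 0.004]
wrist_force: [-0.8, -1.6, -2.5]
width: 0.0214
grasp_force: 59.4
t: 4.37
ee_pos: [0.4714, -0.3323, 0.0195]
eef_rot: [0.988, 0.151, 0.001, 0.001]
wrist_force: [0.9, -0.8, -2.1]
width: 0.021
grasp_force: 59.5
```

```bash
python3 -m crank '[[0,0,-0.004,0,0,0,1],[0,0,-0.004,0,0,0,1],[0,0,-0.004,0,0,0,0],[0,0,-0.004,0,0,0,0],[0,0,-0.004,0,0,0,0],[0,0,-0.004,0,0,0,0]]'
python3 -m crank '[[0,0,0.1,0,0,0,0],[0,0,0.2,0,0,0,0],[0,0,0.3,0,0,0,0],[0,0,0.35,0,0,0,0],[0,0,0.35,0,0,0,0],[0,0,0.35,0,0,0,0]]'
python3 look.py .4705 -.333 .026 .042 .03; python3 look.py .4705 -.333 .009 .018 .04 w2.png
```

```text
t: 4.87
ee_pos: [0.4706, -0.332, 0.0171]
eef_rot: [0.988, 0.151, 0.0, 0.0]
wrist_force: [0.1, 0.1, 0.3]
width: 0.0428
grasp_force: 0.0
t: 5.37
ee_pos: [0.4711, -0.3325, 0.1581]
eef_rot: [0.989, 0.151, 0.001, 0.001]
wrist_force: [-0.3, 0.5, -0.1]
width: 0.0423
grasp_force: 0.0
t 5.37 n 772 circ [ 0.4702 -0.3318] R 12.0 mean [ 0.4709 -0.3316  0.0325] ext [0.022 0.022] z98 0.0342
tcp [ 0.4711 -0.3325  0.1581] yaw x 17.4 tilt 0.16 shift units [-0.0021  0.0017] rect 63.1 [23.1 23.2] width 0.04234773868528589
t 5.42 n 2763 circ [ 0.4702 -0.3317] R 30.1 mean [ 0.4722 -0.3311  0.0124] ext [0.055 0.055] z98 0.0141
tcp [ 0.4701 -0.332   0.1567] yaw x 17.4 tilt 0.03 shift units [0.0004 0.0007] rect 60.9 [58.4 59.8] width 0.04304558200007471
```

View pics/w2.png

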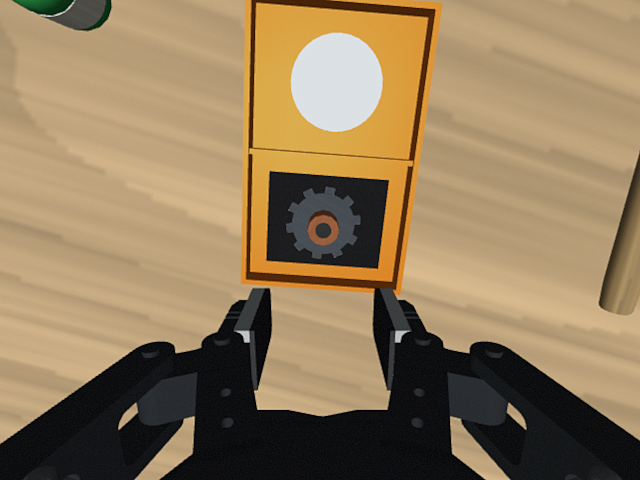

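The sprocket sits hub up on the mat at (323,222), and the white disc is at (337,82). Next is the green bottle.

```bash
python3 -m crank '[[0.05,0.1,0.05,0,0,0,-0.6],[0.1,0.2,0.05,0,0,0,-0.6],[0.15,0.3,0.05,0,0,0,-0.6],[0.2,0.4,0.05,0,0,0,-0.6],[0.257,0.531,0.05,0,0,0,-0.6],[0.257,0.531,0.05,0,0,0,-0.6],[0.257,0.531,0.05,0,0,0,-0.6],[0.257,0.531,0.05,0,0,0,-0.6],[0.257,0.531,0.05,0,0,0,-0.6]]'
python3 look.py .573 -.1195 .075 .095 .04;python3 look.py .573 -.1195 .01 .052 .04 
```

```text
t: 6.22
ee_pos: [0.5721, -0.1203, 0.1753]
eef_rot: [0.988, 0.151, -0.002, 0.0]
wrist_force: [0.6, -0.8, 0.1]
width: 0.0681
grasp_force: 0.0
t 6.22 n 864 circ [ 0.5738 -0.1208] R 10.8 mean [ 0.575  -0.1205  0.0848] ext [0.02 0.02] z98 0.0867
tcp [ 0.5721 -0.1203  0.1753] yaw x 17.4 tilt 0.21 shift units [ 0.0043 -0.0012] rect 89.3 [20.7 21. ] width 0.0681112574359422
t 6.27 n 532 circ [ 0.5747 -0.1204] R 22.2 mean [ 0.5898 -0.1153  0.0371] ext [0.03  0.041] z98 0.0517
tcp [ 0.572  -0.1213  0.1756] yaw x 17.3 tilt 0.2 shift units [0.0067 0.0023] rect 19.2 [39.2 44.2] width 0.06824366623546702
```

```bash
python3 -m crank '[[0.004,0,-0.1,0,0,0,-0.6],[0.004,0,-0.18,0,0,0,-0.6],[0.004,0,-0.25,0,0,0,-0.6],[0.004,0,-0.32,0,0,0,-0.6],[0.004,0,-0.385,0,0,0,-0.6],[0.004,0,-0.385,0,0,0,-0.6],[0.004,0,-0.385,0,0,0,-0.6]]'
python3 -m crank '[[0,0,0,0,0,0,1],[0,0,0,0,0,0,1],[0,0,0,0,0,0,1],[0,0,0,0,0,0,1],[0,0,0,0,0,0,1],[0,0,0,0,0,0,1]]' 45
```

```text
t: 6.9
ee_pos: [0.5734, -0.1209, 0.0219]
eef_rot: [0.989, 0.15, -0.002, -0.0]
wrist_force: [-0.5, 0.5, 0.6]
width: 0.0681
grasp_force: 0.0
t: 7.4
ee_pos: [0.5764, -0.1202, 0.025]
eef_rot: [0.989, 0.151, 0.002, 0.001]
wrist_force: [-0.4, -0.4, 7.6]
width: 0.0425
grasp_force: 46.3
```

```bash
python3 -m crank '[[0,0,0.08,0,0,0,1],[0,0,0.15,0,0,0,1],[0,-0.08,0.15,0,0,0,1],[0,-0.16,0.15,0,0,0,1],[-0.001,-0.24,0.15,0,0,0,1],[-0.002,-0.32,0.15,0,0,0,1],[-0.003,-0.4,0.15,0,0,0,1],[-0.003,-0.472,0.15,0,0,0,1],[-0.003,-0.472,0.15,0,0,0,1],[-0.003,-0.472,0.15,0,0,0,1]]'
python3 -m crank '[[0,0,0,0,0,0,1],[0,0,-0.05,0,0,0,1],[0,0,-0.1,0,0,0,1],[0,0,-0.115,0,0,0,1],[0,0,-0.125,0,0,0,1],[0,0,-0.128,0,0,0,1],[0,0,-0.128,0,0,0,1],[0,0,-0.128,0,0,0,1]]'
```

```text
t: 8.23
ee_pos: [0.5729, -0.3119, 0.0835]
eef_rot: [0.989, 0.149, 0.0, 0.001]
wrist_force: [0.7, 0.8, -0.8]
width: 0.0428
grasp_force: 46.3
t: 8.9
ee_pos: [0.5746, -0.3083, 0.0327]
eef_rot: [0.988, 0.151, 0.001, 0.0]
wrist_force: [-0.8, 0.2, -0.1]
width: 0.0425
grasp_force: 46.3
```

```bash
python3 -m crank '[[0,0,-0.004,0,0,0,1],[0,0,-0.007,0,0,0,1],[0,0,-0.007,0,0,0,1]]'
python3 -m crank '[[0,0,0,0,0,0,0.6],[0,0,0,0,0,0,0],[0,0,0,0,0,0,-0.5],[0,0,0,0,0,0,-0.5],[0,0,0,0,0,0,-0.5],[0,0,0.02,0,0,0,-0.5]]'
python3 -m crank '[[0,0,0.05,0,0,0,-0.5],[0,0,0.1,0,0,0,-0.5],[0,0,0.18,0,0,0,-0.5],[0,0,0.26,0,0,0,-0.5],[0,0,0.34,0,0,0,-0.5],[0,0,0.37,0,0,0,-0.5],[0,0,0.37,0,0,0,-0.5]]'
python3 look.py .573 -.309 .079 .1 .04;python3 look.py .573 -.309 .02 .056 .03 
```

```text
t: 9.15
ee_pos: [0.5739, -0.3086, 0.0292]
eef_rot: [0.988, 0.151, 0.0, 0.0]
wrist_force: [-0.2, -0.2, 0.7]
width: 0.0426
grasp_force: 46.4
t: 9.65
ee_pos: [0.5726, -0.3079, 0.0358]
eef_rot: [0.988, 0.151, -0.001, -0.001]
wrist_force: [0.3, -0.4, -0.4]
width: 0.0642
grasp_force: 0.0
t: 10.23
ee_pos: [0.5762, -0.3091, 0.1894]
eef_rot: [0.988, 0.151, 0.003, 0.002]
wrist_force: [0.8, 0.3, -0.5]
width: 0.0638
grasp_force: 0.0
t 10.23 n 792 circ [ 0.5713 -0.3085] R 10.8 mean [ 0.5724 -0.3081  0.0887] ext [0.02 0.02] z98 0.0907
tcp [ 0.5762 -0.3091  0.1894] yaw x 17.4 tilt 0.46 shift units [-0.0125  0.0015] rect 59.3 [21.1 20.9] width 0.06381753320155617
t 10.28 n 494 circ [ 0.5732 -0.3079] R 21.9 mean [ 0.5875 -0.3032  0.0423] ext [0.025 0.042] z98 0.0556
tcp [ 0.5747 -0.3088  0.1869] yaw x 17.4 tilt 0.21 shift units [-0.0037  0.0022] rect 11.9 [26.  43.6] width 0.06384800420228605
```

The bottle is upright on the disc, within 2 mm. On to the nut, turning the tool by -28.4° to meet a flat.

```bash
python3 -m crank '[[-0.005,0.1,0,0,0,-0.06,-0.5],[-0.01,0.2,0,0,0,-0.12,-0.5],[-0.02,0.3,0,0,0,-0.18,-0.5],[-0.025,0.4,0,0,0,-0.24,-0.5],[-0.03,0.5,0,0,0,-0.316,-0.5],[-0.035,0.6,0,0,0,-0.316,-0.5],[-0.04,0.7,-0.06,0,0,-0.316,-0.5],[-0.041,0.777,-0.06,0,0,-0.316,-0.5],[-0.041,0.777,-0.06,0,0,-0.316,-0.5],[-0.041,0.777,-0.06,0,0,-0.316,-0.5]]'
python3 -m crank '[[0,0,0,0,0,0,-0.5],[0,0,0,0,0,0,-0.5]]'
python3 look.py .557 .002 .018 .03 .035
```

```text
t: 11.17
ee_pos: [0.5558, 0.0056, 0.159]
eef_rot: [0.996, -0.093, -0.002, -0.0]
wrist_force: [-0.3, -1.8, 0.3]
width: 0.0642
grasp_force: 0.0
t: 11.33
ee_pos: [0.5569, 0.0003, 0.1602]
eef_rot: [0.995, -0.097, -0.001, 0.001]
wrist_force: [0.1, -1.3, 0.2]
width: 0.064
grasp_force: 0.0
t 11.33 n 1571 circ [0.5577 0.0023] R 23.4 mean [0.5581 0.0022 0.0224] ext [0.043 0.041] z98 0.0239
tcp [5.569e-01 3.000e-04 1.602e-01] yaw x -11.2 tilt 0.13 shift units [0.0021 0.005 ] rect 79.5 [41.  46.6] width 0.06401707953214889
```

```bash
python3 -m crank '[[0.002,0.004,-0.1,0,0,0,-0.5],[0.002,0.004,-0.2,0,0,0,-0.5],[0.002,0.004,-0.28,0,0,0,-0.5],[0.002,0.004,-0.35,0,0,0,-0.5],[0.002,0.004,-0.39,0,0,0,-0.5],[0.002,0.004,-0.39,0,0,0,-0.5],[0.002,0.004,-0.39,0,0,0,-0.5]]'
python3 -m crank '[[0,0,0,0,0,0,1],[0,0,0,0,0,0,1],[0,0,0,0,0,0,1],[0,0,0,0,0,0,1],[0,0,0,0,0,0,1],[0,0,0,0,0,0,1]]' 60
```

```text
t: 11.97
ee_pos: [0.5578, 0.0026, 0.0044]
eef_rot: [0.995, -0.097, -0.001, 0.0]
wrist_force: [0.3, -0.2, -0.2]
width: 0.0639
grasp_force: 0.0
t: 12.47
ee_pos: [0.5595, 0.0035, 0.0068]
eef_rot: [0.995, -0.096, 0.002, 0.0]
wrist_force: [-0.5, -1.0, 7.3]
width: 0.0401
grasp_force: 61.6
```

```bash
python3 -m crank '[[0,0,0.1,0,0,0,1],[0,0,0.2,0,0,0,1],[-0.04,0.09,0.2,0,0,0,1],[-0.08,0.18,0.2,0,0,0,1],[-0.12,0.27,0.2,0,0,0,1],[-0.16,0.36,0.2,0,0,0,1],[-0.2,0.45,0.2,0,0,0,1],[-0.24,0.54,0.2,0,0,0,1],[-0.28,0.63,0.2,0,0,0,1],[-0.32,0.72,0.2,0,0,0,1]]'
python3 -m crank '[[-0.031,0.086,0,0,0,0,1],[-0.031,0.086,0,0,0,0,1],[-0.031,0.086,-0.08,0,0,0,1],[-0.031,0.086,-0.14,0,0,0,1],[-0.031,0.086,-0.17,0,0,0,1],[-0.031,0.086,-0.18,0,0,0,1],[-0.031,0.086,-0.18,0,0,0,1],[-0.031,0.086,-0.184,0,0,0,1],[-0.031,0.086,-0.184,0,0,0,1]]'
```

```text
t: 13.3
ee_pos: [0.4294, 0.2938, 0.0857]
eef_rot: [0.995, -0.096, 0.0, -0.0]
wrist_force: [0.5, 0.0, -0.8]
width: 0.0395
grasp_force: 61.6
t: 14.05
ee_pos: [0.4186, 0.3267, 0.0123]
eef_rot: [0.995, -0.096, 0.001, -0.001]
wrist_force: [0.3, -0.6, -1.5]
width: 0.0397
grasp_force: 61.6
```

Next I lower the last millimetre, let go, and go up to look at the nut and the pot.

```bash
python3 -m crank '[[0,0,-0.004,0,0,0,1],[0,0,-0.004,0,0,0,0.5],[0,0,-0.004,0,0,0,-0.2],[0,0,-0.004,0,0,0,-0.2],[0,0,-0.004,0,0,0,-0.2],[0,0,0.1,0,0,0,-0.2],[0,0,0.2,0,0,0,-0.2],[0,0,0.3,0,0,0,-0.2],[0,0,0.4,0,0,0,-0.2],[0,0,0.4,0,0,0,-0.2]]'
python3 look.py .418 .325 .02 .035 .035; python3 look.py .523 .318 .0245 .03 .045 w3.png
python3 - <<'E'
from h import *
s=r.state();p,d=r.camera("wrist");W=cloud("wrist",d,s);h=cv2.cvtColor(p,cv2.COLOR_RGB2HSV)
M=(d>0)&(cv2.inRange(h,(100,120,40),(130,255,255))>0)&(np.hypot(W[...,0]-.523,W[...,1]-.318)<.055)&(W[...,2]>.002)
S=W[M];print("blue",len(S),np.round(circ(S),4),S[:,2].min(),S[:,2].max())
F=S[S[:,2]<.011];print("floor",len(F),np.round(circ(F),4),F.mean(0));F=S[S[:,2]>.0225];print("rim",len(F),np.round(circ(F),4),F.mean(0))
E
```

```text
t: 14.88
ee_pos: [0.4212, 0.3292, 0.1782]
eef_rot: [0.995, -0.096, 0.004, -0.005]
wrist_force: [0.2, 0.7, -0.7]
width: 0.0512
grasp_force: 0.0
t 14.88 n 1449 circ [0.417  0.3275] R 23.5 mean [0.4175 0.3275 0.0263] ext [0.043 0.041] z98 0.0279
tcp [0.4212 0.3292 0.1782] yaw x -11.1 tilt 0.74 shift units [-0.0106 -0.0041] rect 78.0 [40.9 46.7] width 0.05120729979309459
t 14.93 n 2192 circ [0.522  0.3165] R 40.4 mean [0.5249 0.3163 0.0259] ext [0.078 0.079] z98 0.0276
tcp [0.4199 0.3282 0.1753] yaw x -11.1 tilt 0.5 shift units [ 0.2551 -0.0291] rect 78.2 [80. 80.] width 0.050961083847397316
blue 10019 [5.24500000e-01 3.15200000e-01 4.23819237e+04] 0.00317828056806993 0.028825240007780556
floor 5060 [5.27600000e-01 3.11300000e-01 3.76673355e+04] [0.52287576 0.31621936 0.00844409]
rim 3222 [5.2240000e-01 3.1610000e-01 4.0098278e+04] [0.52551637 0.31527955 0.02505242]
```

View pics/w3.png

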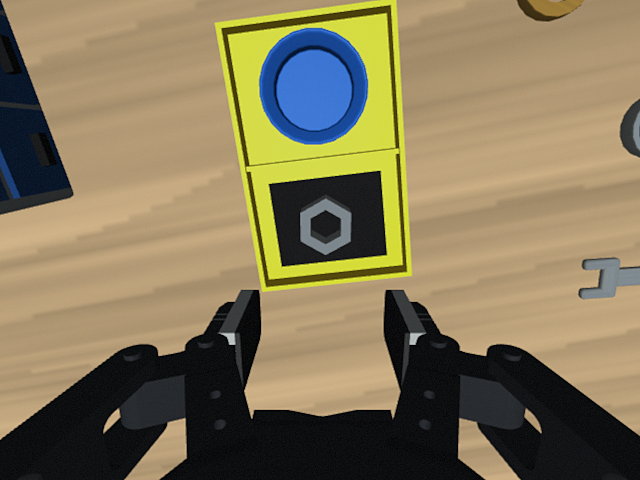

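The nut lies flat on its mat at (326,225), and the pot is at (314,86), world (0.522,0.3165). Next is the bearing.

```bash
python3 -m crank '[[0.01,-0.1,0,0,0,0,-0.6],[0.02,-0.2,0,0,0,0,-0.6],[0.03,-0.3,0,0,0,0,-0.6],[0.04,-0.4,0,0,0,0,-0.6],[0.05,-0.5,0,0,0,0,-0.6],[0.06,-0.6,0,0,0,0,-0.6],[0.061,-0.691,-0.05,0,0,0,-0.6],[0.061,-0.691,-0.05,0,0,0,-0.6],[0.061,-0.691,-0.05,0,0,0,-0.6],[0.061,-0.691,-0.05,0,0,0,-0.6]]'
python3 look.py .444 .0505 .009 .02 .04
python3 - <<'E'
from h import *
s=r.state();p,d=r.camera("wrist");W=cloud("wrist",d,s)
T=(W-np.array(s["ee_pos"]))@Ro.from_quat(s["eef_rot"]).as_matrix()
M=(d>0)&(np.abs(T[...,0])<.02)&(np.abs(T[...,2])<.06)
print(s["width"],s["ee_pos"],np.percentile(T[M],99.5,axis=0).round(4))
E
```

```text
t: 15.87
ee_pos: [0.4413, 0.0503, 0.1502]
eef_rot: [0.995, -0.096, -0.001, 0.0]
wrist_force: [0.1, 0.9, -0.0]
width: 0.0687
grasp_force: 0.0
t 15.87 n 2531 circ [0.4445 0.0511] R 26.0 mean [0.4453 0.0508 0.0153] ext [0.048 0.048] z98 0.017
tcp [0.4413 0.0503 0.1502] yaw x -11.0 tilt 0.16 shift units [0.0078 0.0019] rect 80.4 [50.7 50.6] width 0.06865798283542142
0.06821083009844632 [0.44172018 0.05120104 0.15060266] [ 0.0132  0.064  -0.0089]
```

```bash
python3 -m crank '[[0.0075,0.001,-0.1,0,0,0,-0.6],[0.0075,0.001,-0.2,0,0,0,-0.6],[0.0075,0.001,-0.28,0,0,0,-0.6],[0.0075,0.001,-0.34,0,0,0,-0.6],[0.0075,0.001,-0.376,0,0,0,-0.6],[0.0075,0.001,-0.376,0,0,0,-0.6],[0.0075,0.001,-0.376,0,0,0,-0.6]]'
python3 -m crank '[[0,0,0,0,0,0,1],[0,0,0,0,0,0,1],[0,0,0,0,0,0,1],[0,0,0,0,0,0,1],[0,0,0,0,0,0,1],[0,0,0,0,0,0,1]]' 60
```

```text
t: 16.55
ee_pos: [0.4523, 0.0531, 0.0049]
eef_rot: [0.996, -0.092, -0.007, 0.001]
wrist_force: [-0.0, 1.3, 0.3]
width: 0.0686
grasp_force: 0.0
t: 17.05
ee_pos: [0.452, 0.0519, 0.0074]
eef_rot: [0.995, -0.097, -0.006, 0.001]
wrist_force: [-0.9, 1.5, 7.6]
width: 0.0479
grasp_force: 60.9
```

```bash
python3 - <<'E'
from h import *
s=r.state();print(np.round(s["joints"],3),s["ee_pos"],Ro.from_quat(s["eef_rot"]).as_matrix().round(3).tolist())
E
python3 look.py .445 .051 .005 .025 .05 w4.png
```

```text
[-0.191  0.924 -0.037  2.196  0.677  0.043 -2.655] [0.45204241 0.05186383 0.00744486] [[0.981, -0.192, -0.012], [-0.192, -0.981, -0.001], [-0.012, 0.003, -1.0]]
t 17.05 n 10460 circ [0.4567 0.0512] R 37.5 mean [0.4485 0.0528 0.0151] ext [0.049 0.06 ] z98 0.0232
tcp [0.452  0.0519 0.0074] yaw x -11.1 tilt 0.71 shift units [ 0.0117 -0.0016] rect 48.1 [64.5 56.6] width 0.04789088275482144
```

View pics/w4.png

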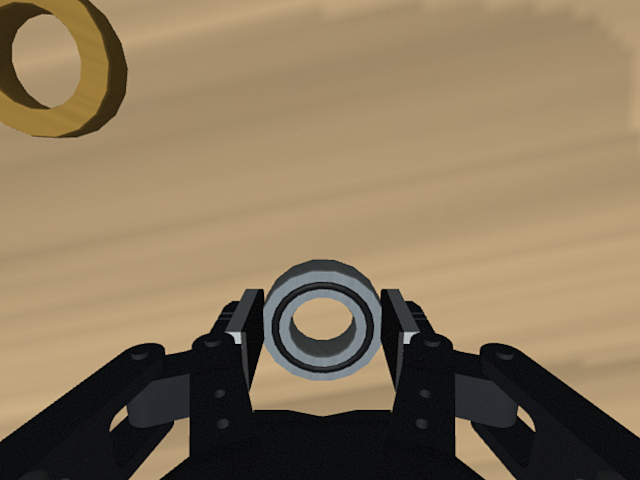

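The arm sits at joint limits here (j6 = 0.043, j7 = -2.655), so it came down short and holds only the ring's top edge. I'll release, lift, and try a different yaw while reading the joints.

```bash
cat > j.py <<'E'
from h import *
s=r.state();R=Ro.from_quat(s["eef_rot"]).as_matrix();print("J",np.round(s["joints"],3),"yaw",np.degrees(np.arctan2(R[1,0],R[0,0])).round(1),np.round(s["ee_pos"],4))
E
python3 -m crank '[[0,0,0,0,0,0,-0.6],[0,0,0,0,0,0,-0.6],[0,0,0,0,0,0,-0.6],[0,0,0.1,0,0,0,-0.6],[0,0,0.2,0,0,0,-0.6],[0,0,0.3,0,0,0,-0.6],[0,0,0.35,0,0,0,-0.6],[0,0,0.35,0,0,0,-0.6],[0,0,0.35,0,0,0,-0.6]]'; python3 j.py
python3 -m crank '[[0,0,0,0,0,0.08,-0.6],[0,0,0,0,0,0.16,-0.6],[0,0,0,0,0,0.24,-0.6],[0,0,0,0,0,0.32,-0.6],[0,0,0,0,0,0.4,-0.6],[0,0,0,0,0,0.4,-0.6],[0,0,0,0,0,0.4,-0.6]]'; python3 j.py
```

```text
t: 17.85
ee_pos: [0.453, 0.0508, 0.1475]
eef_rot: [0.995, -0.097, -0.005, 0.001]
wrist_force: [0.0, 0.3, -0.2]
width: 0.0681
grasp_force: 0.0
J [ 0.04   0.65  -0.397  2.128  0.535  0.472 -2.535] yaw -11.1 [0.453  0.0508 0.1475]
t: 18.43
ee_pos: [0.4514, 0.0509, 0.1452]
eef_rot: [0.977, 0.215, -0.007, 0.003]
wrist_force: [0.1, 0.1, 0.3]
width: 0.068
grasp_force: 0.0
J [ 0.137  0.681 -0.567  2.126  0.716  0.549 -2.104] yaw 24.8 [0.4514 0.0509 0.1452]
```

```bash
cat >> j.py <<'E'
z=R[:,2];v=np.cross(z,[0,0,-1.]);print("tilt fix units",np.round(np.degrees(v)/90,4))
E
python3 -m crank '[[0,0,0,0,0,0.08,-0.6],[0,0,0,0,0,0.16,-0.6],[0,0,0,0,0,0.24,-0.6],[0,0,0,0,0,0.32,-0.6],[0,0,0,0,0,0.4,-0.6],[0,0,0,0,0,0.48,-0.6],[0,0,0,0,0,0.56,-0.6],[0,0,0,0,0,0.6,-0.6],[0,0,0,0,0,0.6,-0.6],[0,0,0,0,0,0.6,-0.6]]'; python3 j.py; python3 look.py .447 .0505 .009 .02 .045
```

```text
t: 19.27
ee_pos: [0.4518, 0.0509, 0.1458]
eef_rot: [0.773, 0.634, -0.004, 0.005]
wrist_force: [1.0, -0.6, -0.2]
width: 0.0681
grasp_force: 0.0
J [ 0.273  0.74  -0.813  2.129  0.918  0.682 -1.382] yaw 78.7 [0.4518 0.0509 0.1458]
tilt fix units [ 0.0086 -0.      0.    ]
t 19.27 n 2601 circ [0.445 0.053] R 26.0 mean [0.445  0.0542 0.0152] ext [0.048 0.049] z98 0.017
tcp [0.4518 0.0509 0.1458] yaw x 78.7 tilt 0.77 shift units [-0.017   0.0052] rect 18.6 [51.2 50.8] width 0.06809891746226135
```

```bash
python3 -m crank '[[-0.017,0.004,-0.1,0.0086,0,0,-0.6],[-0.017,0.004,-0.18,0.0086,0,0,-0.6],[-0.017,0.004,-0.26,0.0086,0,0,-0.6],[-0.017,0.004,-0.32,0.0086,0,0,-0.6],[-0.017,0.004,-0.35,0.0086,0,0,-0.6],[-0.017,0.004,-0.365,0.0086,0,0,-0.6],[-0.017,0.004,-0.365,0.0086,0,0,-0.6],[-0.017,0.004,-0.365,0.0086,0,0,-0.6]]';python3 j.py
python3 -m crank '[[0,0,0,0,0,0,1],[0,0,0,0,0,0,1],[0,0,0,0,0,0,1],[0,0,0,0,0,0,1],[0,0,0,0,0,0,1],[0,0,0,0,0,0,1]]' 60
```

```text
t: 19.98
ee_pos: [0.4453, 0.0527, 0.0002]
eef_rot: [0.772, 0.635, 0.0, 0.0]
wrist_force: [-0.1, -0.4, 0.4]
width: 0.0683
grasp_force: 0.0
J [ 0.104  0.987 -0.534  2.212  1.544  0.439 -1.946] yaw 78.9 [4.453e-01 5.270e-02 2.000e-04]
tilt fix units [0.0001 0.0005 0.    ]
t: 20.48
ee_pos: [0.4459, 0.0527, 0.0017]
eef_rot: [0.772, 0.636, 0.001, 0.001]
wrist_force: [-0.2, -0.1, 6.8]
width: 0.049
grasp_force: 60.7
```

```bash
python3 -m crank '[[0,0,0.08,0,0,0,1],[0,0,0.16,0,0,0,1],[0.03,0.1,0.2,0,0,0,1],[0.06,0.2,0.2,0,0,0,1],[0.09,0.3,0.2,0,0,0,1],[0.12,0.4,0.2,0,0,0,1],[0.15,0.5,0.2,0,0,0,1],[0.18,0.6,0.2,0,0,0,1],[0.193,0.66,0.2,0,0,0,1],[0.193,0.66,0.2,0,0,0,1]]'
python3 -m crank '[[0,0,0,0,0,0,1],[0,0,0,0,0,0,1]]'
python3 j.py; python3 look.py .522 .317 .02 .12 .06 w5.png
```

```text
t: 21.32
ee_pos: [0.5224, 0.3262, 0.0822]
eef_rot: [0.77, 0.638, 0.005, -0.003]
wrist_force: [0.4, 1.5, -0.7]
width: 0.0492
grasp_force: 63.2
t: 21.48
ee_pos: [0.5223, 0.315, 0.0802]
eef_rot: [0.772, 0.636, -0.0, 0.001]
wrist_force: [0.4, -1.6, -1.6]
width: 0.0492
grasp_force: 63.2
J [-0.233  0.968 -0.722  1.709  0.853  0.811 -1.558] yaw 79.0 [0.5223 0.315  0.0802]
tilt fix units [0.0014 0.0007 0.    ]
t 21.48 n 21423 circ [0.522 0.317] R 59.9 mean [0.5239 0.3192 0.0747] ext [0.1   0.074] z98 0.1174
tcp [0.5223 0.315  0.0802] yaw x 79.0 tilt 0.14 shift units [-0.0008  0.005 ] rect 85.8 [101.9 107. ] width 0.049168364586076665
```

View pics/w5.png

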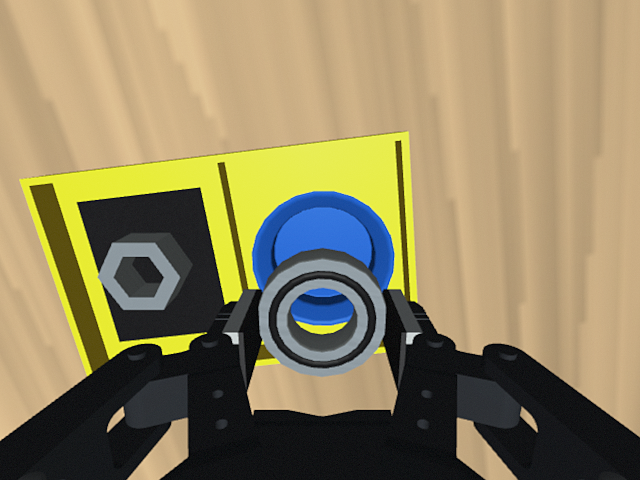

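The bearing is level in the grip at (322,312), with the pot right below it. I'll lower to just above the rim and let go.

```bash
python3 -m crank '[[0.0005,0.003,-0.06,0,0,0,1],[0.0005,0.003,-0.11,0,0,0,1],[0.0005,0.003,-0.135,0,0,0,1],[0.0005,0.003,-0.143,0,0,0,1],[0.0005,0.003,-0.143,0,0,0,1],[0.0005,0.003,-0.143,0,0,0,1]]'
python3 -m crank '[[0,0,0,0,0,0,-0.5],[0,0,0,0,0,0,-0.5],[0,0,0,0,0,0,-0.5],[0,0,0,0,0,0,-0.5],[0,0,0.1,0,0,0,-0.5],[0,0,0.2,0,0,0,-0.5],[0,0,0.3,0,0,0,-0.5],[0,0,0.35,0,0,0,-0.5],[0,0,0.35,0,0,0,-0.5],[0,0,0.35,0,0,0,-0.5]]'
python3 look.py .522 .317 .019 .035 .0275 w6.png
```

```text
t: 22.03
ee_pos: [0.5232, 0.3178, 0.0239]
eef_rot: [0.772, 0.636, 0.001, 0.0]
wrist_force: [-0.6, 0.4, -1.4]
width: 0.0491
grasp_force: 63.2
t: 22.87
ee_pos: [0.5234, 0.3183, 0.1647]
eef_rot: [0.772, 0.636, 0.002, 0.001]
wrist_force: [-0.5, -0.6, 0.3]
width: 0.0639
grasp_force: 0.0
t 22.87 n 2359 circ [0.5222 0.319 ] R 25.8 mean [0.5224 0.3197 0.0233] ext [0.048 0.049] z98 0.025
tcp [0.5234 0.3183 0.1647] yaw x 79.0 tilt 0.25 shift units [-0.003   0.0017] rect 78.8 [50.7 50.3] width 0.06393030198028796
```

View pics/w6.png

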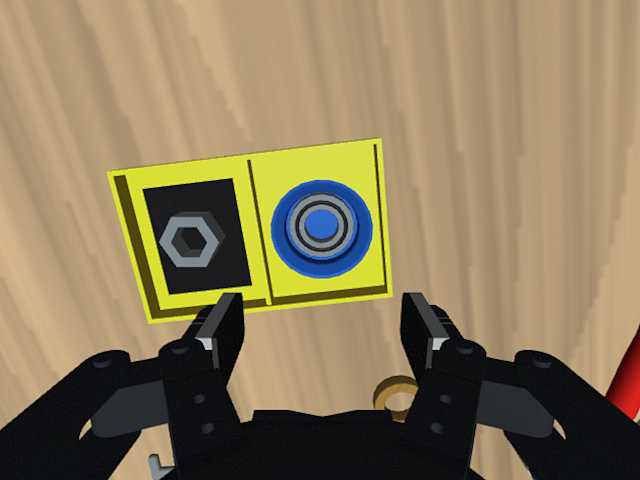

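The bearing is flat on the pot floor at (321,224), its top at 23.3 mm where 23 is expected. The spacer is next.

```bash
python3 -m crank '[[0.02,-0.09,0,0,0,0,-0.6],[0.04,-0.18,0,0,0,0,-0.6],[0.06,-0.27,0,0,0,0,-0.6],[0.08,-0.36,0,0,0,0,-0.6],[0.099,-0.47,-0.03,0,0,0,-0.6],[0.099,-0.47,-0.03,0,0,0,-0.6],[0.099,-0.47,-0.03,0,0,0,-0.6],[0.099,-0.47,-0.03,0,0,0,-0.6]]'
python3 -m crank '[[0,0,0,0,0,0,-0.6],[0,0,0,0,0,0,-0.6]]'
python3 j.py;python3 look.py .562 .130 .008 .02 .04
```

```text
t: 23.58
ee_pos: [0.5616, 0.1296, 0.1498]
eef_rot: [0.772, 0.636, -0.0, -0.001]
wrist_force: [-0.1, 0.6, 0.4]
width: 0.0683
grasp_force: 0.0
t: 23.75
ee_pos: [0.5618, 0.1321, 0.1512]
eef_rot: [0.771, 0.637, 0.001, -0.0]
wrist_force: [-0.2, 0.7, 0.5]
width: 0.0682
grasp_force: 0.0
J [ 0.139  0.849 -0.814  1.772  0.787  0.878 -1.229] yaw 79.2 [0.5618 0.1321 0.1512]
tilt fix units [-0.001   0.0007  0.    ]
t 23.75 n 2124 circ [0.5626 0.1292] R 26.0 mean [0.5628 0.1303 0.014 ] ext [0.049 0.049] z98 0.0157
tcp [0.5618 0.1321 0.1512] yaw x 79.2 tilt 0.11 shift units [ 0.0018 -0.0073] rect 37.1 [51.3 50.7] width 0.0681841492265559
```

```bash
python3 -m crank '[[0.002,-0.003,-0.1,0,0,0,-0.6],[0.002,-0.003,-0.18,0,0,0,-0.6],[0.002,-0.003,-0.26,0,0,0,-0.6],[0.002,-0.003,-0.32,0,0,0,-0.6],[0.002,-0.003,-0.36,0,0,0,-0.6],[0.002,-0.003,-0.377,0,0,0,-0.6],[0.002,-0.003,-0.377,0,0,0,-0.6],[0.002,-0.003,-0.377,0,0,0,-0.6]]';python3 j.py
python3 -m crank '[[0,0,0,0,0,0,1],[0,0,0,0,0,0,1],[0,0,0,0,0,0,1],[0,0,0,0,0,0,1],[0,0,0,0,0,0,1],[0,0,0,0,0,0,1]]' 60
```

```text
t: 24.47
ee_pos: [0.5635, 0.1297, 0.001]
eef_rot: [0.771, 0.636, 0.001, 0.0]
wrist_force: [0.7, 0.2, -0.5]
width: 0.0683
grasp_force: 0.0
J [ 0.047  1.053 -0.628  1.825  1.039  0.634 -1.429] yaw 79.0 [0.5635 0.1297 0.001 ]
tilt fix units [-0.0006  0.0014  0.    ]
t: 24.97
ee_pos: [0.5642, 0.1295, 0.0025]
eef_rot: [0.772, 0.636, 0.002, 0.001]
wrist_force: [-0.7, -0.5, 5.1]
width: 0.0487
grasp_force: 61.3
```

```bash
python3 -m crank '[[0,0,0.08,0,0,0,1],[0,0,0.16,0,0,0,1],[-0.02,0.09,0.2,0,0,0,1],[-0.04,0.18,0.2,0,0,0,1],[-0.06,0.27,0.2,0,0,0,1],[-0.08,0.36,0.2,0,0,0,1],[-0.101,0.47,0.2,0,0,0,1],[-0.101,0.47,0.2,0,0,0,1],[-0.101,0.47,0.2,0,0,0,1],[-0.101,0.47,0.2,0,0,0,1]]'
python3 -m crank '[[0,0,0,0,0,0,1],[0,0,-0.06,0,0,0,1],[0,0,-0.11,0,0,0,1],[0,0,-0.125,0,0,0,1],[0,0,-0.13,0,0,0,1],[0,0,-0.13,0,0,0,1],[0,0,-0.13,0,0,0,1]]';python3 j.py
```

```text
t: 25.8
ee_pos: [0.5229, 0.3166, 0.081]
eef_rot: [0.771, 0.636, 0.001, 0.001]
wrist_force: [0.5, -0.1, -1.2]
width: 0.0486
grasp_force: 62.9
t: 26.38
ee_pos: [0.5235, 0.3167, 0.0293]
eef_rot: [0.772, 0.636, 0.001, 0.0]
wrist_force: [0.3, 0.1, -0.1]
width: 0.0487
grasp_force: 62.9
J [-0.26   1.037 -0.669  1.718  0.927  0.732 -1.614] yaw 78.9 [0.5235 0.3167 0.0293]
tilt fix units [-0.0008  0.0016  0.    ]
```

```bash
python3 -m crank '[[-0.001,0.001,-0.004,0,0,0,1],[-0.001,0.001,-0.006,0,0,0,1],[-0.001,0.001,-0.006,0,0,0,1]]'
python3 -m crank '[[0,0,0,0,0,0,0],[0,0,0,0,0,0,-0.5],[0,0,0,0,0,0,-0.5],[0,0,0,0,0,0,-0.5],[0,0,0.08,0,0,0,-0.5],[0,0,0.16,0,0,0,-0.5],[0,0,0.26,0,0,0,-0.5],[0,0,0.34,0,0,0,-0.5],[0,0,0.34,0,0,0,-0.5],[0,0,0.34,0,0,0,-0.5]]'
python3 look.py .522 .317 .03 .045 .04 w7.png
python3 - <<'E'
from h import *
p,d=r.camera("top");cv2.imwrite("pics/top1.png",p[:,:,::-1])
E
```

```text
t: 26.63
ee_pos: [0.5226, 0.3172, 0.0264]
eef_rot: [0.772, 0.636, 0.001, 0.0]
wrist_force: [0.7, 0.0, -1.6]
width: 0.0487
grasp_force: 62.9
t: 27.47
ee_pos: [0.5234, 0.3181, 0.1642]
eef_rot: [0.772, 0.636, 0.003, 0.001]
wrist_force: [-0.5, -0.4, -0.3]
width: 0.0642
grasp_force: 0.0
t 27.47 n 2303 circ [0.5211 0.3172] R 25.9 mean [0.5214 0.3179 0.0369] ext [0.049 0.049] z98 0.0387
tcp [0.5234 0.3181 0.1642] yaw x 79.0 tilt 0.34 shift units [-0.0057 -0.0024] rect 35.2 [51.  50.5] width 0.06421957300131098
```

View pics/w7.png

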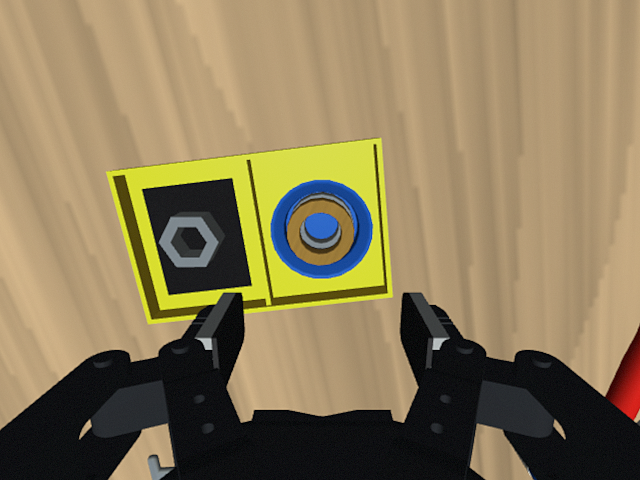

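View pics/top1.png

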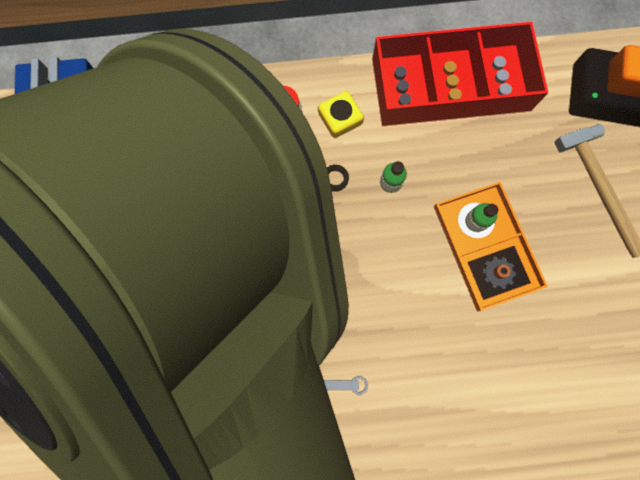

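The spacer lies flat on the bearing at (320,231), top at 36.9 mm where 37 is expected. The saw kit is intact, with the bottle at (481,217) and the sprocket at (499,271), so I'm handing in.

```bash
python3 -c "
from cell import r
print(r.finish_job())"
```

```text
the job is handed in; nothing more can be done
None
```

I made up both kits and handed the job in at about 27 s of robot time; the camera checks showed every part in place and flat or upright, but the hand-in returned no verdict.

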